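# Seat a vial stopper with a ratchet locking clamp and release it

## Task

Squeeze the two finger loops of the bench clamp together until its ratchet has caught on the second tooth, so that the stopper of the vial is pressed flush with the rim and no deeper. Take the hand off and let the clamp hold by itself for about two seconds, then press the long handle's thumb plate gently sideways, out of the scissor plane (down), just far enough that the teeth let go and the clamp springs fully open. Leave the vial in its cradle without touching it with the fingers, do not over-bend the handle, and leave the things around alone.

Things in the scene. Friction and masses are not known exactly. Their poses are not given: they have to be found in the camera images.
- clamp: Fixed steel scissor-type locking clamp (like a large haemostat), level on a grey base plate 150 x 80 x 10 mm. Origin on the bench under its pivot pin; z up; -x runs from the pivot along the two handles, +x to the jaws; +y is the side of the long handle. Scissor plane 75 mm above the bench. Both handles always turn by the same angle; a spring opens them.
- loops_mid (a point): Midway between the two oval steel finger loops, 108 mm behind the pivot, 75 mm up (loops 69 to 81 mm up, 14 x 31 mm); clamp axes, loops close along y. Width over their outsides: 65 mm open; about 45, 38 and 30 on teeth 1, 2, 3, each up to 3 mm more or less. Squeezing takes 5 N a loop, rising to 10-20 N at a tooth's crest and dropping as it clicks.
- ratchet (a point): Where the toothed cross bars between the handles meet, 87 mm behind the pivot, 75 mm up. The long handle's bar has three upward teeth, 3 mm high, 6 mm apart, its setting differs by up to 2 mm each time (feel it); the short handle's bar lies over it, its pawl drops behind a tooth as the handles close. Bending the long handle down parts them.
- jaws_mid (a point): Midway between the jaws' round pads, 50 mm ahead of the pivot, 75 mm up; the pads press along y. Between them stands the fixed white cradle (33 x 18 mm in plan, top 76 mm up) that carries the vial.
- short_handle (a joint): How far each handle has closed (rad): 0 fully open (spring rest); held on a tooth: about 0.09 (first), 0.125 (second), 0.16 (third), each up to 0.012 more or less with the bar's setting. A tooth has caught when the value stays there after letting go; if not, the handles drop back to the tooth before.
- thumb_plate (a point): On the flat thumb plate at the end of the long handle, 155 mm behind the pivot, 78 mm up. The plate is 25 mm along the handle and reaches 14 mm outward and 30 mm inward of this point. A screw sets its height each time: its top lies up to 8 mm above or below this point; feel for it. It swings 20 mm outward as the clamp opens. Short handle ends 32 mm nearer the pivot.
- thumb_flex (a joint): Downward bend of the long handle (rad), 0 at rest. It is a leaf spring hinged 10 mm behind the pivot: the plate sinks 145 mm x angle. It yields from 2 N; the teeth part at about 0.02 to 0.026 rad (3 to 4 mm below first touch of the plate, 4 to 5 N); beyond 0.038 rad (5.5 mm, 6.5 N) it is over-bent; no stop is felt before. The long handle's loop floats 8 mm up and down: press the plate.
- vial: Loose glass vial 22 mm in diameter, 36 mm long, lying in the cradle along the clamp's y between the jaws; origin on its axis at mid-length, 75 mm above the bench; its own +y points to its mouth. 30 g. It is free to slide a few mm along its axis and centres itself as the jaws close.
- stopper (a joint): How far the outer face of the grey rubber stopper (14 mm in diameter) stands out of the vial's rim (m): 0 flush, positive proud, negative sunk. It is stiff (about 8 N) and stays where it is pushed. The clamp pushes it to within about 1.5 mm of flush on the second tooth; on the first it stays 2.5 to 5.5 mm proud, on the third it is sunk 2 to 5 mm.
- bottle: Bystander: white bottle with red cap, 60 mm in diameter, 105 mm high; origin under its centre.
- beaker: Bystander: glass beaker, 60 mm in diameter, 75 mm high; origin under its centre.
- jar: Bystander: amber jar, 50 mm in diameter, 60 mm high; origin under its centre.
Mind the look-alikes: they are no part of the job. Leave any green look-alike of the vial alone.

How it is judged:
By the outcome, as a careful person would: the job done as asked, in the order asked, and still so for the second after the job is handed in, with the robot touching nothing.
It also fails if it takes over 45 s, if anything falls off the work surface, if the arm or the gripper's body presses on something with over 40 N, if the wrist force passes 120 N, or if a joint passes its speed limit or range.

## Robot

A 6-joint arm with a two-finger parallel gripper is mounted at the origin on the work surface. World frame = base frame: x ahead of the robot, y to its left, z up, the work surface at z = 0. Lengths are in m, angles in rad, forces in N, time in s.
With the tool pointing down it reaches from about 0.275 to 0.85 m from the base axis. Payload 5.2 kg.
Tool frame: the origin (TCP) lies between the finger pads; the fingertips stand bot.finger_overhang ahead of it and the grasp point (between the pads) is the TCP (bot.finger_overhang is the distance from the TCP to the fingertips, in m); z points along the fingers, y is the line along which they close (so a half turn about z gives the same grasp; the last joint's range is limited). The gripper opens to 85 mm and grips with 20 to 120 N. Pads are 22 mm wide; open, the fingers measure 114 mm over their backs; the gripper's body (76 mm by 85 mm) begins 54 mm behind the grasp point. The pads swing forward as they close: fully open they stand 13 mm farther back than shut.
Start: joints at [-1.5, 0.259, 1.535, -0, 1.348, -0.203], TCP at [0.149, -0.53, 0.221] pointing down, gripper open.
Joint ranges: [-3.14, 3.14], [-0.91, 2.08], [0.19, 2.58], [-1.22, 4.36], [0.22, 2.71], [-3.12, 3.12]. Speed limits (rad/s): [2.57, 2.57, 3.14, 3.14, 3.14, 3.14].

## Interface

Orientations are given as a 3x3 rotation matrix whose columns are the frame's x, y, z axes.
In Python, from bench import bot gives the robot as it stands.
- The arm moves only by the tool send_rows, never from a script. Its argument "rows" is a list of rows, each a list of 5 numbers: the opening, from 0 (shut) to 1 (fully open), then the shift along the tool's x, y, z in mm, then the turn about the tool's z in rad. In form: [[jaw, x, y, z, yaw], ...]. A call has exactly 5 rows; each row shifts and turns the commanded pose from where the row before left it, along the tool's axes as they then stand; what a row does not reach is not made up. A row lasts 1/10 s, in which the tool goes at most 50 mm and 8.59 degrees, less where a joint would pass 70% of its speed; a pose out of reach is approached as far as the arm can. A call with a gripper value outside its range is refused whole. The fingers move at their own pace and stop on an object; the grip force is fixed at half the most. Time passes only in rows, so rows that do not move let the fingers close, or fill a call up. It gives the time, the measured TCP pose, the force, the opening and the grip force at its end, in the units of the state.
- bot.observe(): the state, without advancing time (a new reading comes with each control period).
- bot.grab_frame(name): name is "scene" or "side" or "wrist"; returns a dict with "img" (384x512x3 uint8, red, green, blue), "intrinsics" (3x3 intrinsics, pixels), "view" (4x4, takes a point from world to camera coordinates). Camera axes: x right, y up, looking along -z (the intrinsics and any distortion apply to the point x, -y, -z); pixel columns grow to the right and rows downward; lengths in m; the calibration is good to about 2 mm. A picture is of the moment at which its call begins. There is no depth.
- bot.job_done(): hands the job in; it is judged then, once.
The state is a dict: "clock": time; "joint_positions": joint angles; "qd": joint speeds; "tau": joint torques, N m; "tcp_pos": TCP position; "orientation": TCP orientation; "contact_force": force on the tool from outside, world axes, zero at the start; "moment": the same for the moment, N m; "opening": finger opening in m; "gripper_force": force on a finger pad.
Only numpy, scipy, OpenCV 4.12 (cv2) and the standard library are available. Lean on these libraries where they do the work, as an engineer would, in place of code of your own. Each camera call takes 0.05 s, during which the arm holds its last target. There are 200 camera calls.

## Working session

There is one attempt and no reset: what is moved stays moved. The work goes in short steps, Python scripts to look and compute and a tool call to move; the robot and the scene stay as the last step left them, time stands still between calls to the robot, and variables do not carry over. Pictures are saved under pics/ and viewed, at most 10 in all, crops included, and the job is handed in when it is done.

Besides the shell and the picture viewer there is one more tool, called after "Emit:" as name(argument=value, ...), one argument or row to a line, values as JSON. send_rows: Moves the arm, as the interface text tells. Its arguments: {"type":"object","properties":{"rows":{"type":"array"}},"required":["rows"]}

```bash
ls; mkdir -p pics; python3 - <<'E'
from bench import bot
import cv2,numpy as np
print(bot.finger_overhang, bot.observe())
ims=[]
for n in ("scene","side"):
    f=bot.grab_frame(n); ims.append(f["img"]); np.savez(f"pics/{n}0.npz",**f); print(n,f["intrinsics"],f["view"])
    print(f.keys())
cv2.imwrite("pics/a.png",cv2.resize(ims[0],(800,600),interpolation=cv2.INTER_CUBIC)[...,::-1])
cv2.imwrite("pics/b.png",cv2.resize(ims[1],(800,600),interpolation=cv2.INTER_CUBIC)[...,::-1])
E
```

```text
pics
0.019 {'clock': 0.0, 'joint_positions': array([-1.49980582e+00,  2.59351817e-01,  1.53610884e+00, -1.03453359e-05,
        1.34796916e+00, -2.02863249e-01]), 'qd': array([-0.00024264, -0.00029735, -0.00075879,  0.00224413, -0.00091244,
        0.00045502]), 'tau': array([ 6.42217710e-04, -4.46026468e+01, -2.90563631e+01, -2.25841131e-04,
        1.14826381e-02, -2.56231004e-05]), 'tcp_pos': array([ 0.14868982, -0.52895114,  0.22055961]), 'orientation': array([[ 9.62735229e-01,  2.70445669e-01, -1.40375675e-04],
       [ 2.70445465e-01, -9.62733553e-01,  1.83181867e-03],
       [ 3.60263053e-04, -1.80152034e-03, -9.99998312e-01]]), 'contact_force': array([-1.58602158, -0.75830789,  0.1736638 ]), 'moment': array([ 0.04417358, -0.01123111, -0.00299139]), 'gripper_force': 0.0, 'opening': 0.08547071859055913}
scene [[392.14620612   0.         259.0473035 ]
 [  0.         392.14620612 195.42664287]
 [  0.           0.           1.        ]] [[ 0.88592049  0.46367034 -0.01243798 -0.5787088 ]
 [-0.29142135  0.57727129  0.76277877  0.10767507]
 [ 0.36085799 -0.67213665  0.6465399  -1.00864853]
 [ 0.          0.          0.          1.        ]]
dict_keys(['img', 'intrinsics', 'view'])
side [[408.99892135   0.         253.14642597]
 [  0.         408.99892135 190.34786717]
 [  0.           0.           1.        ]] [[ 0.9707883  -0.23991486 -0.00330669 -0.59961862]
 [ 0.17128584  0.68330634  0.70975602 -0.16993666]
 [-0.16802154 -0.68958923  0.70443982 -0.73540807]
 [ 0.          0.          0.          1.        ]]
dict_keys(['img', 'intrinsics', 'view'])
```

View pics/a.png

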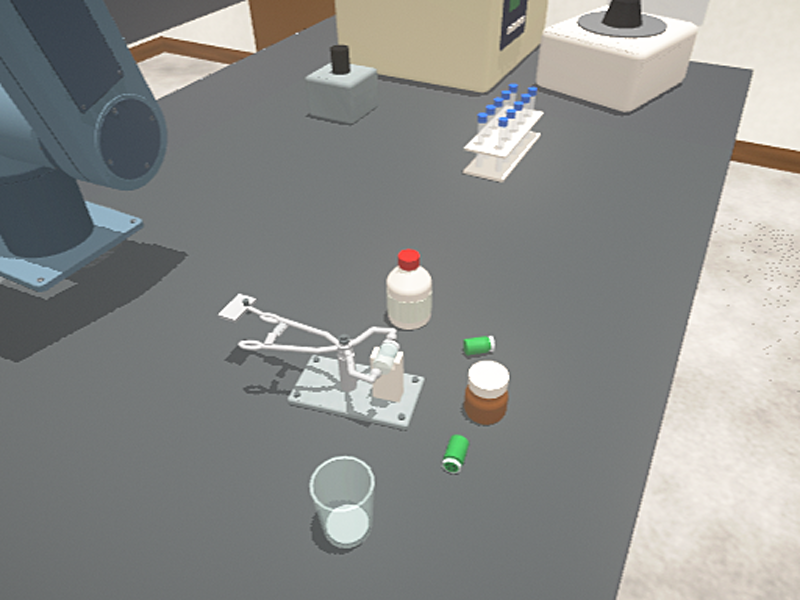

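View pics/b.png

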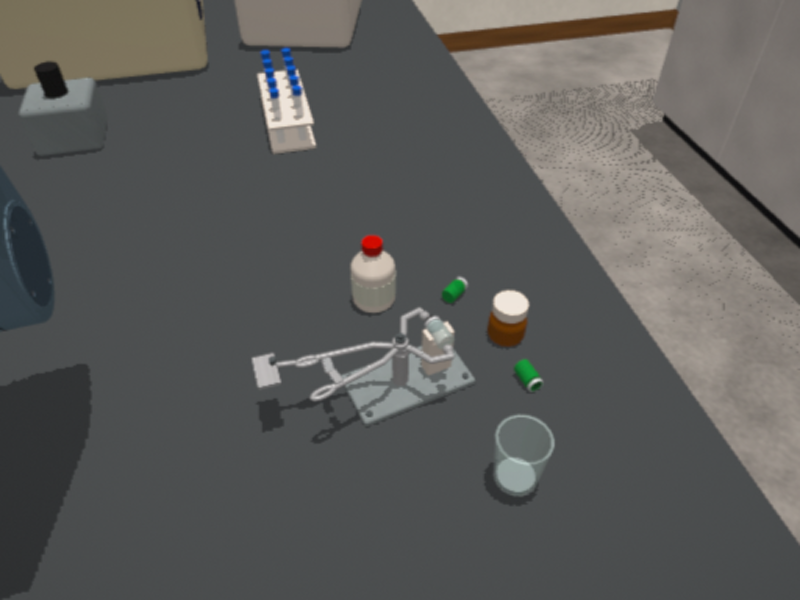

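The scene shows the clamp with its pivot at (343,340), the plate at (237,306) and loops at (268,318) and (250,345). In the side view the pivot is at (400,342), the plate at (266,369) and loops at (306,360) and (322,393). The vial is in the cradle at (388,352) in the scene view. The green cylinders are look-alikes: scene (479,346) and (455,453). Next I'll enlarge the clamp in both views.

```bash
python3 - <<'E'
import cv2,numpy as np
o=[]
for n,(x0,y0) in (("scene",(135,180)),("side",(155,190))):
    im=np.load(f"pics/{n}0.npz")["img"][y0:y0+95,x0:x0+160]
    o.append(cv2.resize(im,(800,475),interpolation=cv2.INTER_CUBIC))
    cv2.imwrite(f"pics/c_{n}.png",o[-1][...,::-1])
E
```

```text
(no output)
```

View pics/c_scene.png

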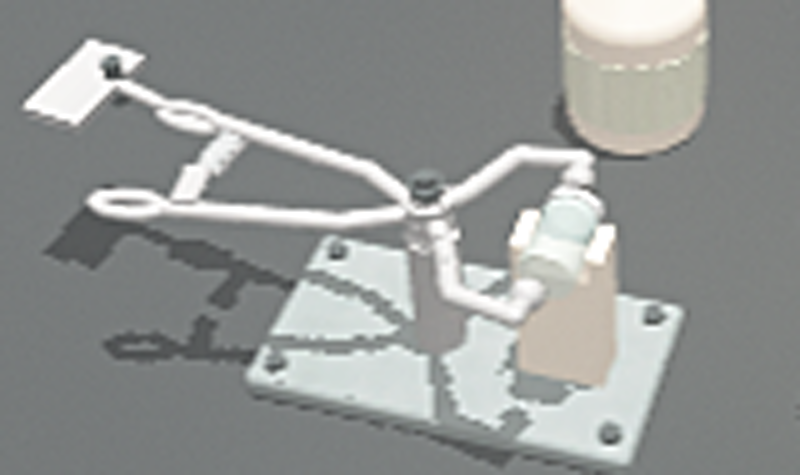

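View pics/c_side.png

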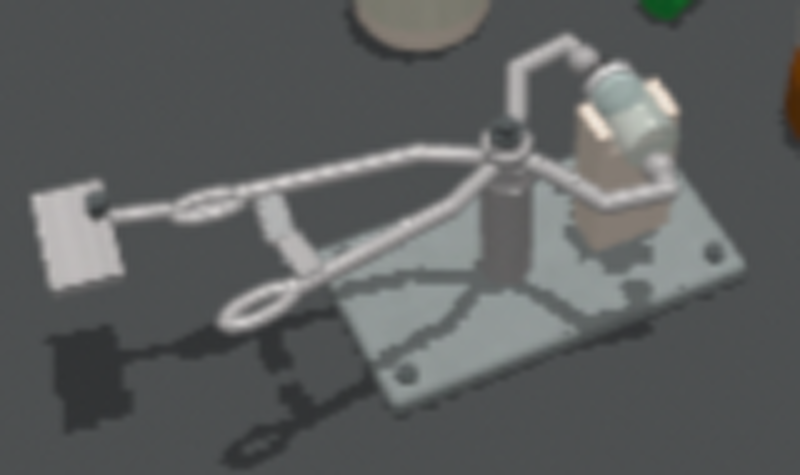

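```bash
cat > h.py <<'E'
import numpy as np
C={}
for n in ("scene","side"):
    d=np.load(f"pics/{n}0.npz"); C[n]=(d["intrinsics"],d["view"])
O=dict(scene=(135,180),side=(155,190))
def ray(n,u,v):
    K,V=C[n]; x=(u-K[0,2])/K[0,0]; y=(v-K[1,2])/K[1,1]
    R=V[:3,:3]; return -R.T@V[:3,3], R.T@np.array([x,-y,-1.])
def cr(n,p): return ray(n,O[n][0]+(p[0]+.5)/5-.5,O[n][1]+(p[1]+.5)/5-.5)
def plane(n,p,z):
    o,d=cr(n,p); return o+d*(z-o[2])/d[2]
def tri(a,b):
    (o,d),(q,e)=cr("scene",a),cr("side",b)
    s=np.linalg.lstsq(np.c_[d,-e],q-o,rcond=None)[0]
    A,B=o+d*s[0],q+e*s[1]; return (A+B)/2,np.linalg.norm(A-B)
E
python3 - <<'E'
from h import *
np.set_printoptions(precision=4,suppress=True)
P=dict(loopL=((188,117),(208,206)),loopS=((124,204),(258,307)),pivtop=((427,183),(505,132)),screw=((112,65),(97,200)),
 p1=((92,40),(32,192)),p2=((147,57),(98,180)),p3=((75,125),(123,274)),p4=((23,108),(55,290)),bolt=((655,314),(715,252)),boltb=((275,360),(406,375)))
for k,(a,b) in P.items():
    t,e=tri(a,b); print(k,t,e*1e3)
    if 'loop' in k: print(plane("scene",a,.075),plane("side",b,.075))
for p in ((338,250),(655,314),(610,432),(275,360)): print(plane("scene",p,.012))
E
```

```text
loopL [ 0.4992 -0.0582  0.0743] 0.872536335375157
[ 0.4996 -0.0582  0.075 ] [ 0.4992 -0.0594  0.075 ]
loopS [ 0.5092 -0.1082  0.0763] 0.4661982599900958
[ 0.508  -0.1069  0.075 ] [ 0.5093 -0.1075  0.075 ]
pivtop [ 0.6075 -0.0599  0.0869] 1.9907060033012887
screw [ 0.4616 -0.0539  0.083 ] 0.14119365263603534
p1 [ 0.4393 -0.04    0.0774] 0.3289169706895953
p2 [ 0.4625 -0.0363  0.0739] 0.801873895078293
p3 [ 0.4665 -0.0835  0.0772] 0.9034337954124136
p4 [ 0.4433 -0.0854  0.078 ] 0.8580128393121398
bolt [ 0.6878 -0.0622  0.0316] 46.33380508488725
boltb [ 0.5596 -0.1012  0.0107] 1.8282456609248465
[ 0.5488 -0.0423  0.012 ]
[ 0.6759 -0.016   0.012 ]
[ 0.6874 -0.0745  0.012 ]
[ 0.5601 -0.101   0.012 ]
```

Emit:
send_rows(
  rows=[
    [1,0,0,0,0.07],
    [1,15,-12,0,0],
    [1,31,-26,0,0],
    [1,31,-26,0,0],
    [1,31,-26,0,0],
  ],
)

```text
clock: 0.6
tcp_pos: [0.2372, -0.4171, 0.221]
orientation: [[0.979, 0.203, 0.0], [0.203, -0.979, 0.001], [0.0, -0.001, -1.0]]
contact_force: [0.2, 0.1, 0.4]
opening: 0.0854
gripper_force: 0.0
```

Emit:
send_rows(
  rows=[
    [1,31,-26,0,0],
    [1,31,-26,0,0],
    [1,31,-26,0,0],
    [1,31,-26,0,0],
    [1,31,-26,0,0],
  ],
)

```text
clock: 1.1
tcp_pos: [0.3624, -0.2581, 0.2213]
orientation: [[0.979, 0.204, 0.0], [0.204, -0.979, 0.001], [0.0, -0.001, -1.0]]
contact_force: [-0.2, -0.1, 1.0]
opening: 0.0855
gripper_force: 0.0
```

Emit:
send_rows(
  rows=[
    [1,31,-26,0,0],
    [1,31,-26,0,0],
    [1,31,-26,0,0],
    [1,31,-26,0,0],
    [1,20,-14,0,0],
  ],
)

```text
clock: 1.6
tcp_pos: [0.4795, -0.1124, 0.2213]
orientation: [[0.979, 0.206, -0.0], [0.206, -0.979, 0.001], [0.0, -0.001, -1.0]]
contact_force: [0.3, -0.2, -0.1]
opening: 0.0853
gripper_force: 0.0
```

Emit:
send_rows(
  rows=[
    [1,0,0,10,0],
    [1,0,0,10,0],
    [1,0,0,10,0],
    [1,0,0,0,0],
    [1,0,0,0,0],
  ],
)

```text
clock: 2.1
tcp_pos: [0.4782, -0.1168, 0.191]
orientation: [[0.98, 0.201, -0.001], [0.201, -0.98, 0.0], [-0.001, -0.001, -1.0]]
contact_force: [1.2, 0.5, 0.3]
opening: 0.0855
gripper_force: 0.0
```

```bash
python3 - <<'E'
from bench import bot
import cv2,numpy as np
np.set_printoptions(precision=4,suppress=True)
s=bot.observe(); print(s)
f=bot.grab_frame("wrist"); np.savez("pics/w1.npz",**f)
cv2.imwrite("pics/w1.png",cv2.resize(f["img"],(800,600))[...,::-1]); print(f["intrinsics"],f["view"])
E
```

```text
{'clock': 2.1, 'joint_positions': array([-0.4665,  0.1793,  1.7149, -0.0001,  1.2485,  0.902 ]), 'qd': array([ 0.001 , -0.0081, -0.0194,  0.0004,  0.0026,  0.0016]), 'tau': array([  0.1546, -38.1386, -27.2509,   0.007 ,   0.0107,  -0.0055]), 'tcp_pos': array([ 0.4782, -0.1168,  0.191 ]), 'orientation': array([[ 0.9796,  0.201 , -0.001 ],
       [ 0.201 , -0.9796,  0.0004],
       [-0.0009, -0.0006, -1.    ]]), 'contact_force': array([1.2174, 0.4558, 0.2984]), 'moment': array([ 0.0196,  0.0101, -0.0176]), 'gripper_force': 0.0, 'opening': 0.08554553810432518}
[[269.8908   0.     259.191 ]
 [  0.     269.8908 191.5525]
 [  0.       0.       1.    ]] [[ 0.2021 -0.9794  0.0007 -0.2125]
 [ 0.9384  0.1934 -0.2864 -0.3985]
 [ 0.2804  0.0585  0.9581 -0.4776]
 [ 0.      0.      0.      1.    ]]
```

View pics/w1.png

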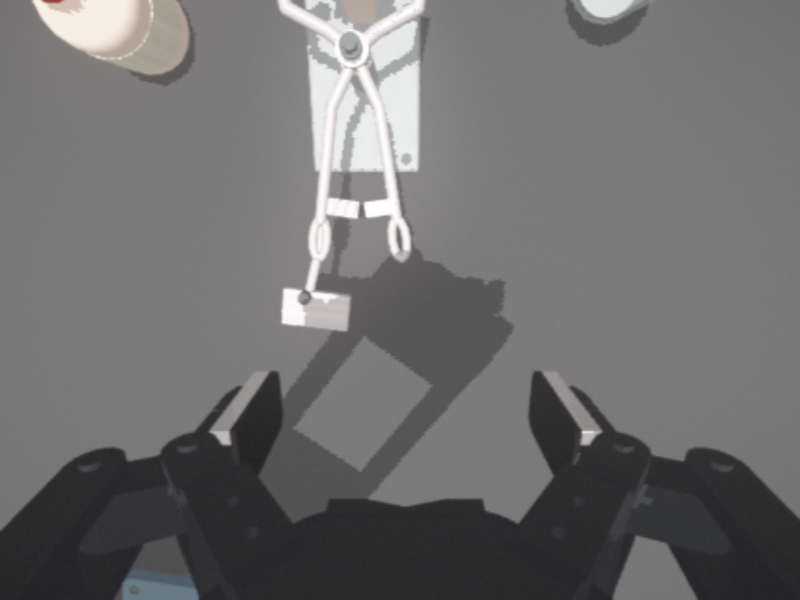

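The wrist view shows the loops at (320,239) and (399,240), the pivot at (351,46), and the plate corners at (284,289), (351,295), (348,331) and (282,324). I'll check these against the two-view result.

```bash
cat >> h.py <<'E'
def w(d,p,z):
    K,V=d["intrinsics"],d["view"]; u,v=[(c+.5)*.64-.5 for c in p]
    R=V[:3,:3]; o=-R.T@V[:3,3]; r=R.T@np.array([(u-K[0,2])/K[0,0],-(v-K[1,2])/K[1,1],-1.]); return o+r*(z-o[2])/r[2]
E
python3 - <<'E'
from h import *
np.set_printoptions(precision=4,suppress=True)
d=np.load("pics/w1.npz")
A=w(d,(320,239),.075);B=w(d,(399,240),.075);P=w(d,(351,46),.087)
print(A,B,(A+B)/2,np.linalg.norm(A-B),P, np.arctan2(*(P-(A+B)/2)[1::-1]),np.linalg.norm((P-(A+B)/2)[:2]))
for p in((284,289),(351,295),(348,331),(282,324)): print(w(d,p,.077))
m=((A+B)/2+np.array([.5042,-.0832,.075]))/2
R=np.array([[.9796,.201],[.201,-.9796]])
print(m,R.T@(m[:2]-np.array([.4782,-.1168])))
E
```

```text
[ 0.5007 -0.0581  0.075 ] [ 0.5102 -0.1076  0.075 ] [ 0.5054 -0.0828  0.075 ] 0.050355985295613914 [ 0.6093 -0.0614  0.087 ] 0.20392135689631768 0.10608467510143386
[ 0.4638 -0.0401  0.077 ]
[ 0.4686 -0.0838  0.077 ]
[ 0.4433 -0.086   0.077 ]
[ 0.4393 -0.0418  0.077 ]
[ 0.5048 -0.083   0.075 ] [ 0.0329 -0.0277]
```

Emit:
send_rows(
  rows=[
    [1,11,-9,0,0],
    [1,11,-9,0,0],
    [1,11,-10,0,0],
    [1,0,0,0,0],
    [1,0,0,0,0],
  ],
)

```text
clock: 2.65
tcp_pos: [0.5058, -0.0812, 0.1913]
orientation: [[0.979, 0.204, -0.0], [0.204, -0.979, -0.0], [-0.0, 0.0, -1.0]]
contact_force: [-0.4, 0.5, -0.2]
opening: 0.0852
gripper_force: 0.0
```

Emit:
send_rows(
  rows=[
    [1,0,0,20,0],
    [1,0,0,20,0],
    [1,0,0,20,0],
    [1,0,0,20,0],
    [1,0,0,0,0],
  ],
)

```text
clock: 3.15
tcp_pos: [0.5034, -0.0814, 0.109]
orientation: [[0.979, 0.202, -0.005], [0.202, -0.979, 0.002], [-0.005, -0.003, -1.0]]
contact_force: [-0.4, -0.1, 0.0]
opening: 0.0854
gripper_force: 0.0
```

Emit:
send_rows(
  rows=[
    [1,1,2,12,0],
    [1,0,0,13,0],
    [1,0,0,12,0],
    [1,0,0,0,0],
    [1,0,0,0,0],
  ],
)

```text
clock: 3.65
tcp_pos: [0.5071, -0.0839, 0.0745]
orientation: [[0.979, 0.202, -0.0], [0.202, -0.979, -0.0], [-0.0, -0.0, -1.0]]
contact_force: [-0.6, 0.7, 0.6]
opening: 0.0852
gripper_force: 0.0
```

Emit:
send_rows(
  rows=[
    [0.85,0,0,0,0],
    [0.81,0,0,0,0],
    [0.78,0,0,0,0],
    [0.76,0,0,0,0],
    [0.76,0,0,0,0],
  ],
)

```text
clock: 4.15
tcp_pos: [0.507, -0.0838, 0.0746]
orientation: [[0.979, 0.202, 0.0], [0.202, -0.979, -0.0], [0.0, 0.0, -1.0]]
contact_force: [-0.4, 0.1, -0.5]
opening: 0.0648
gripper_force: 0.0
```

```bash
python3 - <<'E'
from bench import bot
import cv2,numpy as np
a=bot.grab_frame("scene")["img"][170:275,125:265]; b=bot.grab_frame("side")["img"][180:285,145:285]
cv2.imwrite("pics/g1.png",cv2.resize(np.hstack([a,b]),(800,300),interpolation=cv2.INTER_CUBIC)[...,::-1])
print(bot.observe()["gripper_force"])
E
```

```text
0.0
```

View pics/g1.png

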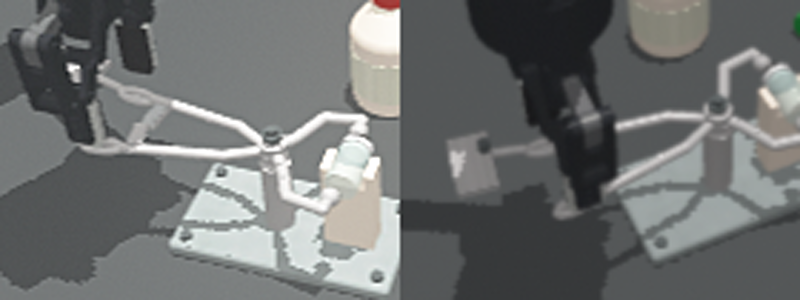

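The gripper straddles both loops, at about (95,110) in the left half and (585,150) in the right half. Nothing is touching yet, so I'll squeeze in steps and watch the force.

Emit:
send_rows(
  rows=[
    [0.74,-1,0,1.5,0],
    [0.72,0,0,0,0],
    [0.7,0,0,0,0],
    [0.68,0,0,0,0],
    [0.68,0,0,0,0],
  ],
)

```text
clock: 4.75
tcp_pos: [0.506, -0.084, 0.0729]
orientation: [[0.979, 0.202, -0.0], [0.202, -0.979, 0.0], [-0.0, -0.0, -1.0]]
contact_force: [-0.4, -0.3, 0.1]
opening: 0.0582
gripper_force: 0.0
```

Emit:
send_rows(
  rows=[
    [0.66,0,0,-0.3,0],
    [0.64,0,0,-0.3,0],
    [0.62,0,0,-0.3,0],
    [0.6,0,0,-0.3,0],
    [0.6,0,0,0,0],
  ],
)

```text
clock: 5.25
tcp_pos: [0.506, -0.084, 0.0742]
orientation: [[0.979, 0.202, 0.0], [0.202, -0.979, -0.0], [0.0, 0.0, -1.0]]
contact_force: [0.0, 1.0, -0.0]
opening: 0.0514
gripper_force: 0.0
```

```bash
python3 - <<'E'
from bench import bot
import cv2,numpy as np
a=bot.grab_frame("scene")["img"][170:275,125:265]; b=bot.grab_frame("side")["img"][180:285,145:285]
c=bot.grab_frame("wrist")["img"]
top=cv2.resize(np.hstack([a,b]),(800,300),interpolation=cv2.INTER_CUBIC)
c=cv2.resize(c[0:300,60:460],(400,300))
cv2.imwrite("pics/g2.png",np.vstack([top,np.hstack([c,0*c])])[...,::-1])
print(bot.observe())
E
```

```text
{'clock': 5.4, 'joint_positions': array([-3.82287001e-01,  3.43658910e-01,  1.81608138e+00,  2.36531849e-05,
        9.81854216e-01,  9.84749665e-01]), 'qd': array([ 4.87657784e-04,  5.38991769e-04,  6.58607153e-04, -8.71079468e-06,
        1.44373052e-03, -1.95587285e-03]), 'tau': array([-9.94966504e-04, -4.36405671e+01, -2.32122248e+01, -3.43689953e-05,
        2.70126229e-04,  4.90590173e-05]), 'tcp_pos': array([ 0.50595224, -0.08399848,  0.07411438]), 'orientation': array([[ 9.79315382e-01,  2.02339769e-01,  5.61732166e-06],
       [ 2.02339769e-01, -9.79315382e-01,  1.89400043e-05],
       [ 9.33344561e-06, -1.74116300e-05, -1.00000000e+00]]), 'contact_force': array([-0.20008014,  0.45115321, -0.09883973]), 'moment': array([ 0.00555751, -0.00961024, -0.04277238]), 'gripper_force': 0.0, 'opening': 0.05116292203541801}
```

View pics/g2.png

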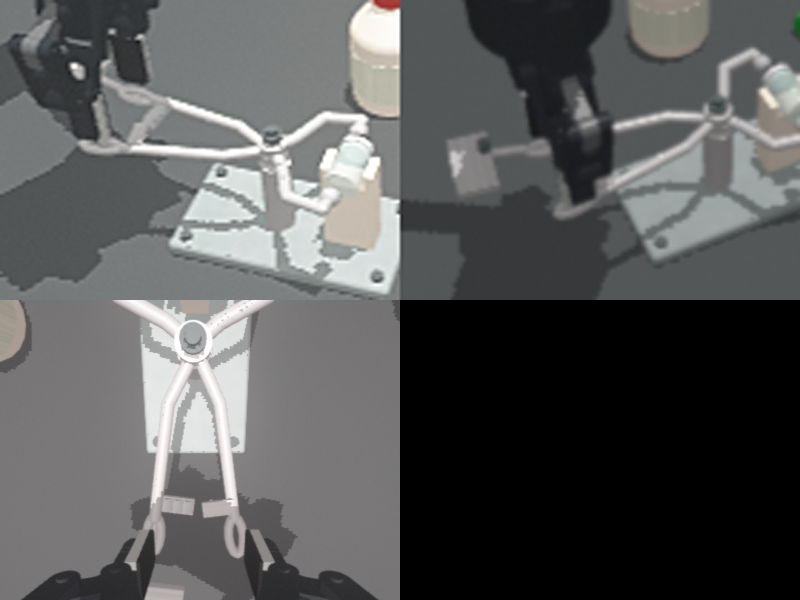

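In both panels the loops and bars haven't moved, although the opening is 51 mm and the force is zero. The fingertips, near (92,145) left and (585,205) right, seem to be above the loops. I'll project the expected tip heights to check.

```bash
python3 - <<'E'
from h import *
T=np.array([.506,-.084,0]); ex=np.array([.979,.202,0]); ey=np.array([-.202,.979,0])
for n,o,dx in(("scene",(125,170),0),("side",(145,180),400)):
    K,V=C[n]
    for y in(-.0256,-.040):
        for x in (-.011,.011):
            for z in(.055,.07,.085):
                p=V[:3,:3]@(T+ex*x+ey*y+[0,0,z])+V[:3,3]
                u=K[0,2]+K[0,0]*p[0]/-p[2];v=K[1,2]-K[1,1]*p[1]/-p[2]
                print(n,y,x,z,((u-o[0])*2.857+dx).round(),((v-o[1])*2.857).round())
E
```

```text
scene -0.0256 -0.011 0.055 90.0 167.0
scene -0.0256 -0.011 0.07 86.0 150.0
scene -0.0256 -0.011 0.085 81.0 133.0
scene -0.0256 0.011 0.055 121.0 173.0
scene -0.0256 0.011 0.07 117.0 157.0
scene -0.0256 0.011 0.085 113.0 139.0
scene -0.04 -0.011 0.055 79.0 183.0
scene -0.04 -0.011 0.07 75.0 166.0
scene -0.04 -0.011 0.085 70.0 148.0
scene -0.04 0.011 0.055 111.0 189.0
scene -0.04 0.011 0.07 107.0 172.0
scene -0.04 0.011 0.085 103.0 155.0
side -0.0256 -0.011 0.055 564.0 231.0
side -0.0256 -0.011 0.07 562.0 216.0
side -0.0256 -0.011 0.085 559.0 201.0
side -0.0256 0.011 0.055 598.0 218.0
side -0.0256 0.011 0.07 596.0 203.0
side -0.0256 0.011 0.085 594.0 188.0
side -0.04 -0.011 0.055 573.0 249.0
side -0.04 -0.011 0.07 570.0 234.0
side -0.04 -0.011 0.085 568.0 219.0
side -0.04 0.011 0.055 607.0 236.0
side -0.04 0.011 0.07 605.0 221.0
side -0.04 0.011 0.085 604.0 205.0
```

The images put the fingertips near z = 0.087 when the reported TCP is at 0.074, so the real fingertips stand about 30 mm higher than the overhang implies. I'll trust the cameras: open, go about 27 mm lower with the force guarded, and check.

Emit:
send_rows(
  rows=[
    [0.8,0,0,0,0],
    [1,0,0,0,0],
    [1,0,0,0,0],
    [1,0,0,0,0],
    [1,-1,0,4,0],
  ],
)

```text
clock: 5.9
tcp_pos: [0.5055, -0.0844, 0.0704]
orientation: [[0.979, 0.202, 0.001], [0.202, -0.979, -0.0], [0.001, 0.001, -1.0]]
contact_force: [0.2, -0.8, -0.3]
opening: 0.0859
gripper_force: 0.0
```

Emit:
send_rows(
  rows=[
    [1,0,0,5,0],
    [1,0,0,5,0],
    [1,0,0,5,0],
    [1,0,0,5,0],
    [1,0,0,3,0],
  ],
)

```text
clock: 6.4
tcp_pos: [0.5047, -0.0841, 0.0464]
orientation: [[0.979, 0.202, -0.001], [0.202, -0.979, 0.0], [-0.001, -0.001, -1.0]]
contact_force: [0.2, -0.3, -0.6]
opening: 0.0856
gripper_force: 0.0
```

Emit:
send_rows(
  rows=[
    [0.84,0,0,0,0],
    [0.8,0,0,0,0],
    [0.78,0,0,0,0],
    [0.76,0,0,0,0],
    [0.76,0,0,0,0],
  ],
)

```text
clock: 6.9
tcp_pos: [0.504, -0.0832, 0.0469]
orientation: [[0.979, 0.203, -0.002], [0.203, -0.979, 0.001], [-0.002, -0.002, -1.0]]
contact_force: [-2.6, 4.3, -0.0]
opening: 0.0648
gripper_force: 2.5
```

Emit:
send_rows(
  rows=[
    [0.75,0,0,0,0],
    [0.74,0,0,0,0],
    [0.72,0,0,0,0],
    [0.7,0,0,0,0],
    [0.7,0,0,0,0],
  ],
)

```text
clock: 7.4
tcp_pos: [0.5034, -0.0829, 0.0467]
orientation: [[0.979, 0.203, -0.003], [0.203, -0.979, 0.002], [-0.003, -0.002, -1.0]]
contact_force: [-3.8, 4.3, 0.2]
opening: 0.0599
gripper_force: 2.8
```

Emit:
send_rows(
  rows=[
    [0.69,0,-1,0,0],
    [0.68,0,0,0,0],
    [0.66,0,0,-0.2,0],
    [0.64,0,0,-0.3,0],
    [0.64,0,0,-0.3,0],
  ],
)

```text
clock: 7.9
tcp_pos: [0.5028, -0.0818, 0.0474]
orientation: [[0.979, 0.203, -0.004], [0.203, -0.979, 0.002], [-0.003, -0.003, -1.0]]
contact_force: [-4.3, 6.4, 0.3]
opening: 0.0545
gripper_force: 3.0
```

Emit:
send_rows(
  rows=[
    [0.63,0,0,-0.1,0],
    [0.62,0,0,-0.1,0],
    [0.61,0,0,-0.1,0],
    [0.6,0,0,-0.1,0],
    [0.6,0,0,-0.1,0],
  ],
)

```text
clock: 8.4
tcp_pos: [0.5024, -0.0818, 0.0478]
orientation: [[0.979, 0.203, -0.005], [0.203, -0.979, 0.002], [-0.004, -0.003, -1.0]]
contact_force: [-4.1, 5.0, 0.3]
opening: 0.0512
gripper_force: 3.3
```

Emit:
send_rows(
  rows=[
    [0.59,0,-1,-0.1,0],
    [0.585,0,-0.5,-0.1,0],
    [0.58,0,0,0,0],
    [0.575,0,0,0,0],
    [0.575,0,0,0,0],
  ],
)

```text
clock: 8.9
tcp_pos: [0.5023, -0.0817, 0.0481]
orientation: [[0.979, 0.203, -0.004], [0.203, -0.979, 0.0], [-0.004, -0.001, -1.0]]
contact_force: [-5.8, -0.5, -0.4]
opening: 0.049
gripper_force: 6.4
```

Emit:
send_rows(
  rows=[
    [0.57,0,0,0,0],
    [0.565,0,0,-0.1,0],
    [0.56,0,0,0,0],
    [0.555,0,0,-0.1,0],
    [0.555,0,0,0,0],
  ],
)

```text
clock: 9.4
tcp_pos: [0.5022, -0.0818, 0.0484]
orientation: [[0.979, 0.203, -0.004], [0.203, -0.979, 0.0], [-0.004, -0.001, -1.0]]
contact_force: [-6.5, -1.1, 1.3]
opening: 0.0478
gripper_force: 8.8
```

Emit:
send_rows(
  rows=[
    [0.552,0,0,0,0],
    [0.549,0,0,0,0],
    [0.546,0,0,-0.1,0],
    [0.543,0,0,0,0],
    [0.543,0,0,0,0],
  ],
)

```text
clock: 9.9
tcp_pos: [0.5021, -0.0818, 0.0486]
orientation: [[0.979, 0.203, -0.005], [0.203, -0.979, -0.0], [-0.004, -0.001, -1.0]]
contact_force: [-7.9, -0.8, 1.6]
opening: 0.0468
gripper_force: 11.7
```

Emit:
send_rows(
  rows=[
    [0.54,0,0,0,0],
    [0.537,0,0,0,0],
    [0.534,0,0,-0.1,0],
    [0.531,0,0,0,0],
    [0.531,0,0,0,0],
  ],
)

```text
clock: 10.4
tcp_pos: [0.502, -0.0819, 0.0487]
orientation: [[0.979, 0.203, -0.005], [0.203, -0.979, -0.0], [-0.005, -0.001, -1.0]]
contact_force: [-7.2, -1.1, 2.0]
opening: 0.0451
gripper_force: 12.2
```

Emit:
send_rows(
  rows=[
    [0.528,0,0,0,0],
    [0.525,0,0,0,0],
    [0.522,0,0,-0.1,0],
    [0.519,0,0,0,0],
    [0.519,0,0,0,0],
  ],
)

```text
clock: 10.9
tcp_pos: [0.5037, -0.0817, 0.049]
orientation: [[0.979, 0.202, -0.001], [0.202, -0.979, 0.0], [-0.001, -0.0, -1.0]]
contact_force: [-2.8, 2.0, -0.4]
opening: 0.0442
gripper_force: 1.3
```

Force dropped from 12 N to 1.3 N at 44.2 mm, which is tooth 1 clicking. Tooth 2 should click around 37 mm.

Emit:
send_rows(
  rows=[
    [0.513,0,0,0,0],
    [0.507,0,0,-0.1,0],
    [0.501,0,0,0,0],
    [0.495,0,0,-0.1,0],
    [0.495,0,0,0,0],
  ],
)

```text
clock: 11.4
tcp_pos: [0.5036, -0.0816, 0.0491]
orientation: [[0.979, 0.203, -0.002], [0.203, -0.979, 0.0], [-0.002, -0.001, -1.0]]
contact_force: [-5.1, 0.9, 0.7]
opening: 0.0428
gripper_force: 9.8
```

Emit:
send_rows(
  rows=[
    [0.489,0,0,0,0],
    [0.483,0,0,-0.1,0],
    [0.477,0,0,0,0],
    [0.471,0,0,-0.1,0],
    [0.471,0,0,0,0],
  ],
)

```text
clock: 11.9
tcp_pos: [0.5035, -0.0817, 0.0494]
orientation: [[0.979, 0.203, -0.002], [0.203, -0.979, 0.0], [-0.002, -0.001, -1.0]]
contact_force: [-6.9, 0.5, 3.0]
opening: 0.0409
gripper_force: 15.1
```

Emit:
send_rows(
  rows=[
    [0.468,0,0,0,0],
    [0.465,0,0,0,0],
    [0.462,0,0,-0.1,0],
    [0.459,0,0,0,0],
    [0.459,0,0,0,0],
  ],
)

```text
clock: 12.4
tcp_pos: [0.5034, -0.0817, 0.0496]
orientation: [[0.979, 0.203, -0.002], [0.203, -0.979, 0.0], [-0.002, -0.0, -1.0]]
contact_force: [-6.9, 1.8, 2.7]
opening: 0.0394
gripper_force: 15.9
```

Emit:
send_rows(
  rows=[
    [0.456,0,0,0,0],
    [0.453,0,0,0,0],
    [0.45,0,0,-0.1,0],
    [0.447,0,0,0,0],
    [0.447,0,0,0,0],
  ],
)

```text
clock: 12.9
tcp_pos: [0.5033, -0.0817, 0.0497]
orientation: [[0.979, 0.203, -0.002], [0.203, -0.979, 0.0], [-0.002, -0.001, -1.0]]
contact_force: [-7.8, -0.3, 3.1]
opening: 0.0385
gripper_force: 18.8
```

Emit:
send_rows(
  rows=[
    [0.445,0,0,0,0],
    [0.443,0,0,0,0],
    [0.441,0,0,-0.1,0],
    [0.439,0,0,0,0],
    [0.439,0,0,0,0],
  ],
)

```text
clock: 13.4
tcp_pos: [0.5033, -0.0817, 0.0498]
orientation: [[0.979, 0.203, -0.002], [0.203, -0.979, 0.0], [-0.002, -0.001, -1.0]]
contact_force: [-7.4, 0.6, 4.1]
opening: 0.0377
gripper_force: 16.6
```

Emit:
send_rows(
  rows=[
    [0.437,0,0,0,0],
    [0.435,0,0,0,0],
    [0.433,0,0,-0.1,0],
    [0.431,0,0,0,0],
    [0.431,0,0,0,0],
  ],
)

```text
clock: 13.9
tcp_pos: [0.5032, -0.0817, 0.0499]
orientation: [[0.979, 0.203, -0.002], [0.203, -0.979, 0.0], [-0.002, -0.001, -1.0]]
contact_force: [-7.4, -0.2, 4.0]
opening: 0.0374
gripper_force: 21.2
```

Emit:
send_rows(
  rows=[
    [0.429,0,0,-0.1,0],
    [0.427,0,0,-0.1,0],
    [0.425,0,0,-0.1,0],
    [0.425,0,0,-0.1,0],
    [0.425,0,0,0,0],
  ],
)

```text
clock: 14.4
tcp_pos: [0.5035, -0.0816, 0.0499]
orientation: [[0.979, 0.203, -0.002], [0.203, -0.979, 0.0], [-0.002, -0.001, -1.0]]
contact_force: [-5.8, 1.9, 0.2]
opening: 0.0363
gripper_force: 4.2
```

Emit:
send_rows(
  rows=[
    [0.423,0,0,0,0],
    [0.421,0,0,-0.1,0],
    [0.419,0,0,0,0],
    [0.419,0,0,0,0],
    [0.419,0,0,0,0],
  ],
)

```text
clock: 14.9
tcp_pos: [0.5034, -0.0816, 0.05]
orientation: [[0.979, 0.203, -0.002], [0.203, -0.979, 0.0], [-0.002, -0.001, -1.0]]
contact_force: [-5.0, -0.3, -0.4]
opening: 0.0356
gripper_force: 7.0
```

Tooth 2 clicked: force fell from 21 N to 4 N at about 36.5 mm. Now I'll release and lift.

Emit:
send_rows(
  rows=[
    [0.45,0,0,0,0],
    [0.55,0,0,0,0],
    [0.75,0,0,0,0],
    [1,0,0,0,0],
    [1,0,0,0,0],
  ],
)

```text
clock: 15.4
tcp_pos: [0.5049, -0.0819, 0.0506]
orientation: [[0.979, 0.202, 0.001], [0.202, -0.979, -0.0], [0.001, 0.0, -1.0]]
contact_force: [-0.8, 0.1, -0.1]
opening: 0.0851
gripper_force: 0.0
```

Emit:
send_rows(
  rows=[
    [1,0,0,-10,0],
    [1,0,0,-20,0],
    [1,0,0,-20,0],
    [1,0,0,-10,0],
    [0.5,0,0,0,0],
  ],
)

```text
clock: 15.9
tcp_pos: [0.5057, -0.0822, 0.1123]
orientation: [[0.979, 0.202, 0.004], [0.202, -0.979, -0.001], [0.003, 0.002, -1.0]]
contact_force: [0.8, -0.1, 0.1]
opening: 0.0732
gripper_force: 0.0
```

Emit:
send_rows(
  rows=[
    [0,-15,-5,0,0],
    [0,-20,-5,0,0],
    [0,-20,-5,0,0],
    [0,0,0,0,0],
    [0,0,0,0,0],
  ],
)

```text
clock: 16.4
tcp_pos: [0.4477, -0.0782, 0.1102]
orientation: [[0.979, 0.202, 0.0], [0.202, -0.979, 0.0], [0.0, -0.0, -1.0]]
contact_force: [0.1, -0.4, 0.4]
opening: 0.0005
gripper_force: 0.0
```

```bash
python3 - <<'E'
from bench import bot
import cv2,numpy as np
np.set_printoptions(precision=4,suppress=True)
a=bot.grab_frame("scene"); b=bot.grab_frame("side");np.savez("pics/scene2.npz",**a);np.savez("pics/side2.npz",**b)
c=bot.grab_frame("wrist"); np.savez("pics/w2.npz",**c)
top=cv2.resize(np.hstack([a["img"][150:255,125:265],b["img"][170:275,145:285]]),(800,300),interpolation=cv2.INTER_CUBIC)
c=cv2.resize(c["img"][0:384,56:456],(400,384))[:300]
h=a["img"][195:240,215:275]
cv2.imwrite("pics/g3.png",np.vstack([top,np.hstack([c,cv2.resize(h,(400,300),interpolation=cv2.INTER_CUBIC)])])[...,::-1])
s=bot.observe();print(s["clock"],s["tcp_pos"],s["contact_force"],s["opening"])
E
```

```text
16.55 [ 0.4485 -0.0785  0.1104] [ 0.0668 -0.8767 -0.5795] -0.00013493658130266176
```

View pics/g3.png

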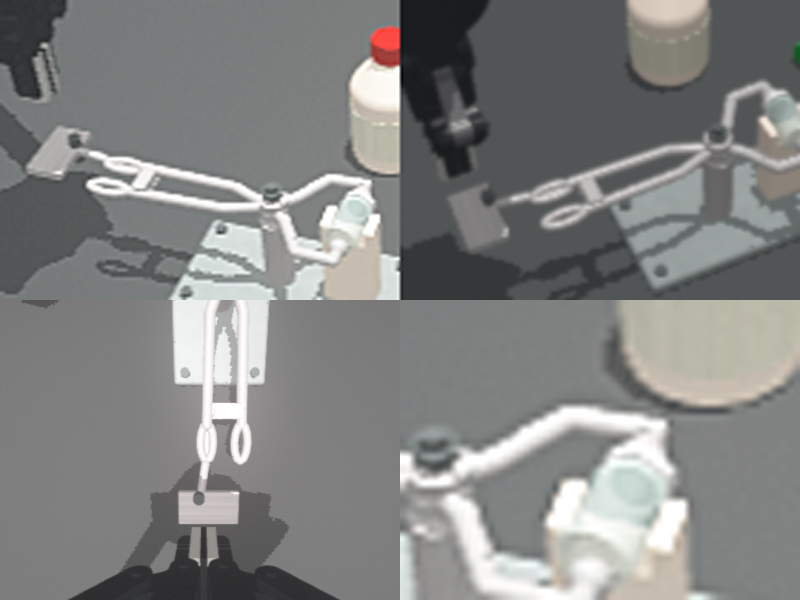

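The clamp holds by itself: loops at (206,443) and (240,443), plate corners at (180,492) and (238,523) in the wrist panel, fingertips above the plate. I'll measure the held width, the plate and the fingertip height.

```bash
python3 - <<'E'
from h import *
np.set_printoptions(precision=4,suppress=True)
d=np.load("pics/w2.npz")
f=lambda x,y,z: w(d,((x+56+.5)/.64-.5,(y-300+.5)/.64-.5),z)
P=np.array([.6098,-.0613]); E=np.array([[.979,.203],[-.203,.979]])
def L(p): return E@(p[:2]-P)
A,B=f(206,443,.075),f(240,443,.075); print("loops",L(A),L(B),np.linalg.norm(A-B)+.014)
for p in((180,492),(238,492),(238,523),(178,523)): print("plate",L(f(*p,.077)))
print("screw",L(f(199,497,.083)))
def t(a,b):
    (o,q),(o2,e)=ray("scene",*a),ray("side",*b); s=np.linalg.lstsq(np.c_[q,-e],o2-o,rcond=None)[0]; return o+q*s[0],o2+e*s[1]
for a,b in(((40,99),(55,172)),((48,97),(62,172))):
    x,y=t((125+a[0]/2.857,150+a[1]/2.857),(145+b[0]/2.857,170+b[1]/2.857)); print("tip",x,y,L(x))
# plate corners from scene+side
for a,b in(((27,171),(67,252)),((57,126),(47,190)),((66,178),(106,240))):
    x,y=t((125+a[0]/2.857,150+a[1]/2.857),(145+b[0]/2.857,170+b[1]/2.857)); print("pl",x,y,L(x))
print("tcp",L(np.array([.4485,-.0785])))
V=d["view"];print(-V[:3,:3].T@V[:3,3])
for z in(.12,.11,.10,.09): print(z,L(f(250,528,z)),L(f(204,528,z)))
E
```

```text
loops [-0.1087  0.0125] [-0.1087 -0.0109] 0.03747607729168143
plate [-0.1434  0.0312]
plate [-0.1434 -0.0106]
plate [-0.1675 -0.0115]
plate [-0.1675  0.0332]
screw [-0.1453  0.0174]
tip [ 0.4474 -0.0788  0.1153] [ 0.4474 -0.0791  0.115 ] [-0.1626  0.0159]
tip [ 0.4512 -0.0754  0.1159] [ 0.4512 -0.0785  0.1131] [-0.1581  0.0184]
pl [ 0.4453 -0.1029  0.0715] [ 0.4453 -0.1037  0.0708] [-0.1695 -0.0073]
pl [ 0.4386 -0.0633  0.0777] [ 0.4386 -0.0612  0.0795] [-0.168   0.0328]
pl [ 0.4685 -0.093   0.0668] [ 0.4685 -0.0959  0.0646] [-0.1448 -0.0024]
tcp [-0.1614  0.0159]
[ 0.5208 -0.0646  0.2631]
0.12 [-0.1522 -0.0124] [-0.1522  0.0141]
0.11 [-0.1567 -0.0143] [-0.1567  0.014 ]
0.1 [-0.1612 -0.0162] [-0.1612  0.014 ]
0.09 [-0.1657 -0.0181] [-0.1657  0.0139]
```

It's held at 37.5 mm, which is tooth 2 (38 ± 3). The fingertip is at z ≈ 0.115 with TCP 0.110. Next is feeling down onto the plate, clear of the screw head.

Emit:
send_rows(
  rows=[
    [0,-2,0,5,0],
    [0,0,0,5,0],
    [0,0,0,5,0],
    [0,0,0,5,0],
    [0,0,0,0,0],
  ],
)

```text
clock: 17.05
tcp_pos: [0.445, -0.0783, 0.0895]
orientation: [[0.979, 0.202, -0.002], [0.202, -0.979, 0.001], [-0.002, -0.001, -1.0]]
contact_force: [-0.6, 0.7, -1.8]
opening: -0.0001
gripper_force: 0.0
```

Emit:
send_rows(
  rows=[
    [0,0,0,1,0],
    [0,0,0,1,0],
    [0,0,0,1,0],
    [0,0,0,1,0],
    [0,0,0,0,0],
  ],
)

```text
clock: 17.55
tcp_pos: [0.4456, -0.0786, 0.0864]
orientation: [[0.979, 0.202, -0.0], [0.202, -0.979, 0.0], [-0.0, -0.0, -1.0]]
contact_force: [0.5, 0.5, 0.5]
opening: -0.0003
gripper_force: 0.0
```

Emit:
send_rows(
  rows=[
    [0,0,0,0.5,0],
    [0,0,0,0.5,0],
    [0,0,0,0.5,0],
    [0,0,0,0.5,0],
    [0,0,0,0,0],
  ],
)

```text
clock: 18.05
tcp_pos: [0.4456, -0.0786, 0.0843]
orientation: [[0.979, 0.202, -0.0], [0.202, -0.979, 0.0], [-0.0, -0.0, -1.0]]
contact_force: [0.2, 0.5, 0.1]
opening: 0.0005
gripper_force: 0.0
```

Emit:
send_rows(
  rows=[
    [0,0,0,0.5,0],
    [0,0,0,0.5,0],
    [0,0,0,0.5,0],
    [0,0,0,0.5,0],
    [0,0,0,0,0],
  ],
)

```text
clock: 18.55
tcp_pos: [0.4456, -0.0786, 0.0823]
orientation: [[0.979, 0.202, -0.0], [0.202, -0.979, 0.0], [-0.0, -0.0, -1.0]]
contact_force: [-0.1, 0.5, -0.1]
opening: 0.0004
gripper_force: 0.0
```

Emit:
send_rows(
  rows=[
    [0,0,0,0.5,0],
    [0,0,0,0.5,0],
    [0,0,0,0.5,0],
    [0,0,0,0.5,0],
    [0,0,0,0,0],
  ],
)

```text
clock: 19.05
tcp_pos: [0.4456, -0.0786, 0.0803]
orientation: [[0.979, 0.202, -0.0], [0.202, -0.979, 0.0], [-0.0, -0.0, -1.0]]
contact_force: [-0.0, -0.2, 0.3]
opening: -0.0
gripper_force: 0.0
```

Emit:
send_rows(
  rows=[
    [0,0,0,0.5,0],
    [0,0,0,0.5,0],
    [0,0,0,0.5,0],
    [0,0,0,0,0],
    [0,0,0,0,0],
  ],
)

```text
clock: 19.55
tcp_pos: [0.4456, -0.0786, 0.0789]
orientation: [[0.979, 0.202, -0.0], [0.202, -0.979, 0.0], [-0.0, -0.0, -1.0]]
contact_force: [0.8, -0.6, 0.1]
opening: 0.0001
gripper_force: 0.0
```

Emit:
send_rows(
  rows=[
    [0,0,0,0.5,0],
    [0,0,0,0.5,0],
    [0,0,0,0.5,0],
    [0,0,0,0,0],
    [0,0,0,0,0],
  ],
)

```text
clock: 20.05
tcp_pos: [0.4456, -0.0786, 0.0774]
orientation: [[0.979, 0.202, 0.0], [0.202, -0.979, -0.0], [0.0, 0.0, -1.0]]
contact_force: [0.1, 0.0, 1.0]
opening: -0.0001
gripper_force: 0.0
```

Emit:
send_rows(
  rows=[
    [0,0,0,0.5,0],
    [0,0,0,0.5,0],
    [0,0,0,0,0],
    [0,0,0,0,0],
    [0,0,0,0,0],
  ],
)

```text
clock: 20.55
tcp_pos: [0.4456, -0.0786, 0.0764]
orientation: [[0.979, 0.202, -0.0], [0.202, -0.979, 0.0], [-0.0, -0.0, -1.0]]
contact_force: [-0.5, 0.6, -0.3]
opening: 0.0003
gripper_force: 0.0
```

Emit:
send_rows(
  rows=[
    [0,0,0,0.5,0],
    [0,0,0,0.5,0],
    [0,0,0,0,0],
    [0,0,0,0,0],
    [0,0,0,0,0],
  ],
)

```text
clock: 21.05
tcp_pos: [0.4456, -0.0786, 0.0754]
orientation: [[0.979, 0.202, 0.0], [0.202, -0.979, -0.0], [0.0, 0.0, -1.0]]
contact_force: [0.7, -0.3, 0.0]
opening: -0.0001
gripper_force: 0.0
```

Emit:
send_rows(
  rows=[
    [0,0,0,0.5,0],
    [0,0,0,0.5,0],
    [0,0,0,0.5,0],
    [0,0,0,0,0],
    [0,0,0,0,0],
  ],
)

```text
clock: 21.55
tcp_pos: [0.4456, -0.0786, 0.0739]
orientation: [[0.979, 0.202, -0.0], [0.202, -0.979, 0.0], [-0.0, -0.0, -1.0]]
contact_force: [-0.0, 0.1, -0.3]
opening: -0.0002
gripper_force: 0.0
```

Emit:
send_rows(
  rows=[
    [0,0,0,0.5,0],
    [0,0,0,0.5,0],
    [0,0,0,0.5,0],
    [0,0,0,0,0],
    [0,0,0,0,0],
  ],
)

```text
clock: 22.05
tcp_pos: [0.4456, -0.0786, 0.0724]
orientation: [[0.979, 0.202, 0.0], [0.202, -0.979, 0.0], [0.0, -0.0, -1.0]]
contact_force: [-1.0, 0.7, -0.7]
opening: -0.0
gripper_force: 0.0
```

Emit:
send_rows(
  rows=[
    [0,0,0,0.5,0],
    [0,0,0,0.5,0],
    [0,0,0,0.5,0],
    [0,0,0,0,0],
    [0,0,0,0,0],
  ],
)

```text
clock: 22.55
tcp_pos: [0.4456, -0.0786, 0.0709]
orientation: [[0.979, 0.202, -0.0], [0.202, -0.979, 0.0], [-0.0, -0.0, -1.0]]
contact_force: [-0.7, 0.5, 0.1]
opening: -0.0004
gripper_force: 0.0
```

Emit:
send_rows(
  rows=[
    [0,0,0,0.5,0],
    [0,0,0,0.5,0],
    [0,0,0,0.5,0],
    [0,0,0,0,0],
    [0,0,0,0,0],
  ],
)

```text
clock: 23.05
tcp_pos: [0.4456, -0.0786, 0.0694]
orientation: [[0.979, 0.202, -0.0], [0.202, -0.979, 0.0], [-0.0, -0.0, -1.0]]
contact_force: [0.3, -0.4, 0.5]
opening: -0.0
gripper_force: 0.0
```

Emit:
send_rows(
  rows=[
    [0,0,0,0.5,0],
    [0,0,0,0.5,0],
    [0,0,0,0.5,0],
    [0,0,0,0,0],
    [0,0,0,0,0],
  ],
)

```text
clock: 23.55
tcp_pos: [0.4457, -0.0786, 0.068]
orientation: [[0.979, 0.202, 0.0], [0.202, -0.979, -0.0], [0.0, 0.0, -1.0]]
contact_force: [-0.7, 0.2, 2.0]
opening: 0.0001
gripper_force: 1.3
```

Emit:
send_rows(
  rows=[
    [0,0,0,0.5,0],
    [0,0,0,0.5,0],
    [0,0,0,0,0],
    [0,0,0,0,0],
    [0,0,0,0,0],
  ],
)

```text
clock: 24.05
tcp_pos: [0.4456, -0.0786, 0.0669]
orientation: [[0.979, 0.202, 0.0], [0.202, -0.979, -0.0], [0.0, 0.0, -1.0]]
contact_force: [-1.3, 0.3, 2.8]
opening: -0.0
gripper_force: 1.8
```

The plate is touched at about TCP 0.0683 (2.0 N, then 2.8 N). Going on in small steps.

Emit:
send_rows(
  rows=[
    [0,0,0,0.5,0],
    [0,0,0,0.5,0],
    [0,0,0,0,0],
    [0,0,0,0,0],
    [0,0,0,0,0],
  ],
)

```text
clock: 24.55
tcp_pos: [0.4457, -0.0786, 0.0659]
orientation: [[0.979, 0.202, 0.0], [0.202, -0.979, -0.0], [0.0, 0.0, -1.0]]
contact_force: [-0.0, 0.2, 3.7]
opening: -0.0002
gripper_force: 2.0
```

Emit:
send_rows(
  rows=[
    [0,0,0,0.4,0],
    [0,0,0,0.4,0],
    [0,0,0,0,0],
    [0,0,0,0,0],
    [0,0,0,0,0],
  ],
)

```text
clock: 25.05
tcp_pos: [0.4457, -0.0785, 0.0651]
orientation: [[0.979, 0.202, 0.0], [0.202, -0.979, 0.0], [0.0, -0.0, -1.0]]
contact_force: [-1.0, 1.6, 3.8]
opening: -0.0003
gripper_force: 2.0
```

```bash
cat > chk.py <<'E'
from bench import bot
import numpy as np,cv2
a=bot.grab_frame("scene")["img"]
r=np.load("pics/scene2.npz")["img"]
d=cv2.absdiff(a,r)[195:215,175:275].max(2)
print("changed px handles/jaws",(d>40).sum(), bot.observe()["contact_force"])
E
python3 chk.py
```

```text
changed px handles/jaws 50 [-0.95761342  1.14260294  3.82259373]
```

```bash
cat > chk.py <<'E'
from bench import bot
import numpy as np,cv2
a=bot.grab_frame("scene")["img"]
for n in("scene0","scene2"):
    r=np.load(f"pics/{n}.npz")["img"]
    d=cv2.absdiff(a,r)[190:250,180:275].max(2)   # handles ahead of the loops, jaws
    print(n,(d>40).sum())
print(bot.observe()["contact_force"])
E
python3 chk.py; python3 -c "
import numpy as np,cv2
a,b=[np.load(f'pics/scene{i}.npz')['img'] for i in (0,2)]
print((cv2.absdiff(a,b)[190:250,180:275].max(2)>40).sum())"
```

```text
scene0 715
scene2 199
[-0.83460476  1.22016856  3.71663971]
837
```

Still closed. Pressing a little deeper.

Emit:
send_rows(
  rows=[
    [0,0,0,0.4,0],
    [0,0,0,0,0],
    [0,0,0,0,0],
    [0,0,0,0,0],
    [0,0,0,0,0],
  ],
)

```text
clock: 25.65
tcp_pos: [0.4456, -0.0785, 0.0647]
orientation: [[0.979, 0.202, 0.0], [0.202, -0.979, 0.0], [0.0, -0.0, -1.0]]
contact_force: [-0.3, 2.4, 5.0]
opening: -0.0002
gripper_force: 1.9
```

```bash
python3 chk.py
```

```text
scene0 714
scene2 197
[-0.43435294  1.81988585  3.7982189 ]
```

Emit:
send_rows(
  rows=[
    [0,0,0,0.4,0],
    [0,0,0,0,0],
    [0,0,0,0,0],
    [0,0,0,0,0],
    [0,0,0,0,0],
  ],
)

```text
clock: 26.2
tcp_pos: [0.4456, -0.0785, 0.0643]
orientation: [[0.979, 0.202, -0.0], [0.202, -0.979, 0.0], [-0.0, -0.0, -1.0]]
contact_force: [0.2, 3.5, 4.5]
opening: 0.0003
gripper_force: 1.9
```

```bash
python3 chk.py
```

```text
scene0 718
scene2 198
[-0.03488954  2.36512694  4.64736154]
```

Emit:
send_rows(
  rows=[
    [0,0,-0.5,0.3,0],
    [0,0,-0.5,0,0],
    [0,0,0,0,0],
    [0,0,0,0,0],
    [0,0,0,0,0],
  ],
)

```text
clock: 26.75
tcp_pos: [0.4453, -0.0776, 0.064]
orientation: [[0.979, 0.202, -0.0], [0.202, -0.979, 0.0], [-0.0, -0.0, -1.0]]
contact_force: [-1.0, 1.6, 3.8]
opening: 0.0005
gripper_force: 2.1
```

```bash
python3 chk.py
```

```text
scene0 61
scene2 789
[-0.56550608  2.12648121  3.61699781]
```

The clamp has sprung open, since the picture now matches the open state. Lifting straight off.

Emit:
send_rows(
  rows=[
    [0,0,0,-3,0],
    [0,0,0,-10,0],
    [0,0,0,-20,0],
    [0,0,0,-25,0],
    [0,-10,0,-25,0],
  ],
)

```text
clock: 27.3
tcp_pos: [0.4362, -0.0802, 0.1483]
orientation: [[0.979, 0.203, 0.001], [0.203, -0.979, -0.001], [0.0, 0.001, -1.0]]
contact_force: [0.1, -0.7, 0.0]
opening: 0.0
gripper_force: 0.0
```

Emit:
send_rows(
  rows=[
    [0,-20,0,0,0],
    [0,-20,0,0,0],
    [0,0,0,0,0],
    [0,0,0,0,0],
    [0,0,0,0,0],
  ],
)

```text
clock: 27.8
tcp_pos: [0.3973, -0.088, 0.1473]
orientation: [[0.979, 0.202, 0.001], [0.202, -0.979, -0.0], [0.001, 0.001, -1.0]]
contact_force: [0.3, -0.5, -0.7]
opening: 0.0
gripper_force: 0.0
```

```bash
python3 chk.py; python3 - <<'E'
from bench import bot
import cv2,numpy as np
a=bot.grab_frame("scene")["img"]; b=bot.grab_frame("side")["img"]
top=cv2.resize(np.hstack([a[150:255,125:265],b[170:275,145:285]]),(800,300),interpolation=cv2.INTER_CUBIC)
bot_=np.hstack([cv2.resize(x,(400,300),interpolation=cv2.INTER_CUBIC) for x in(a[200:240,225:278],b[190:230,255:308])])
cv2.imwrite("pics/g4.png",np.vstack([top,bot_])[...,::-1])
E
```

```text
scene0 23
scene2 802
[-0.73995287 -0.512322   -0.23675583]
```

View pics/g4.png

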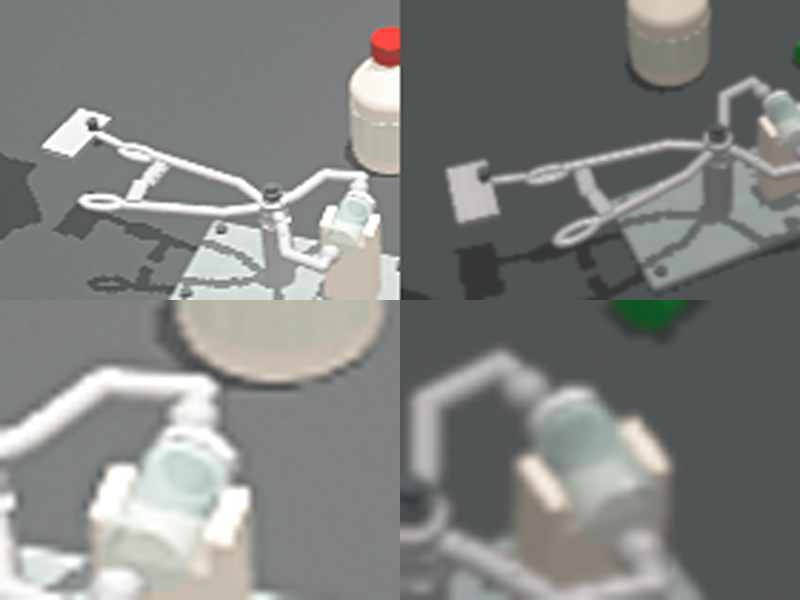

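The picture shows the clamp fully open, with loops at (135,152) and (100,202), the vial still in its cradle at (350,215) and the hand clear. Handing in.

```bash
python3 -c "
from bench import bot
print(bot.job_done())"
```

```text
the job is handed in; nothing more can be done
None
```

I handed the job in at about 28 s: the clamp caught on tooth 2 (37.5 mm wide), held by itself for well over two seconds, and sprang fully open with the plate pressed about 4.5 mm (peak 5 N); the vial is still in its cradle, but I did not measure whether the stopper is flush.

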